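Square a plate in the drilling fixture and clamp it

ROBOT

A 6-joint arm with a two-finger parallel gripper is mounted at the origin on a cart in front of the work surface, level with it; the furniture and walls round the work are solid. World frame = base frame: x ahead of the robot, y to its left, z up, the work surface at z = 0. Lengths are in m, angles in rad, forces in N, time in s.
With the tool pointing down it reaches from about 0.375 to 0.925 m from the base axis. Payload 5.7 kg.
Tool frame: the origin (TCP) lies on the mounting face of the last link; the fingertips stand 173 mm ahead of it and the grasp point (between the pads) lies 155 mm ahead of it (ctrl.finger_overhang is the distance from the TCP to the fingertips, in m); z points along the fingers, y is the line along which they close (so a half turn about z gives the same grasp; the last joint's range is limited). The gripper opens to 85 mm and grips with 20 to 120 N. Pads are 22 mm wide; open, the fingers measure 114 mm over their backs; the gripper's body (76 mm by 85 mm) begins 54 mm behind the grasp point. The pads swing forward as they close: fully open they stand 13 mm farther back than shut.
Start: joints at [1.075, 0.359, 1.51, -0, 1.272, -0.115], TCP at [0.223, 0.557, 0.405] pointing down, gripper open.
Joint ranges: [-2.97, 2.97], [-1.01, 2.36], [0.21, 2.38], [-0.96, 4.11], [0.2, 2.71], [-2.98, 2.98]. Speed limits (rad/s): [2.39, 2.39, 3.14, 3.14, 3.14, 3.14].

INTERFACE

Orientations are given as [roll, pitch, yaw] about the fixed x, y, z axes, in that order (R = Rz(yaw) Ry(pitch) Rx(roll)).
In Python, from workcell import ctrl gives the robot as it stands.
- The arm moves only by the shell command python3 -m handwheel 'ROWS' [OPENING] [FORCE]. ROWS is JSON, a list of rows, each an object with "translation": the shift along the tool's x, y, z in units of 30 mm (1.0 is 30 mm), a list of three; "spin": the turn about the tool's z in units of 6 degrees (1.0 is 6 degrees). A call has 1 to 20 rows; each row shifts and turns the commanded pose from where the row before left it, along the tool's axes as they then stand; what a row does not reach is not made up. A row lasts 1/8 s, in which the tool goes at most 62.5 mm and 10.7 degrees, less where a joint would pass 70% of its speed; a pose out of reach is approached as far as the arm can. A call is refused whole if a number of a shift passes 1 or a number of a turn 1, either way. A call with a gripper value outside its range is refused whole. OPENING is the closure, from 0 (fully open) to 1 (shut), set as the call begins (- or left out, the last holds). The fingers move at their own pace and stop on an object; FORCE is the grip in N (left out, the last holds). Time passes only in rows, so rows that do not move let the fingers close. It gives the time, the measured TCP pose, the force, the opening and the grip force at its end, in the units of the state.
- ctrl.get_obs(): the state, without advancing time (a new reading comes with each control period).
- ctrl.camera(name): name is "scene" or "top"; returns a dict with "frame" (420x560x3 uint8, blue, green, red), "camera_matrix" (3x3 intrinsics, pixels), "D" ([k1, k2, p1, p2, k3] as OpenCV has them; the pictures are not rectified), "extrinsics" (4x4, takes a point from camera to world coordinates). Camera axes: x right, y down, z forward; pixel columns grow to the right and rows downward; lengths in m; the calibration is good to about 2 mm. A picture is of the moment at which its call begins. There is no depth.
- ctrl.finish_job(): hands the job in; it is judged then, once.
The state is a dict: "clock": time; "q": joint angles; "joint_velocities": joint speeds; "joint_efforts": joint torques, N m; "eef_pos": TCP position; "tool_rot": TCP orientation; "force": force on the tool from outside, world axes, zero at the start; "wrist_torque": the same for the moment, N m; "grip_width": finger opening in m; "grasp_force": force on a finger pad.
Only numpy, scipy, OpenCV 4.12 (cv2) and the standard library are available. Lean on these libraries where they do the work, as an engineer would, in place of code of your own. Each camera call takes 0.05 s, during which the arm holds its last target. There are 200 camera calls.

TASK

Get the aluminium plate ready for drilling: take the wooden offcut out from in front of the fence and leave it lying on the bench, off the fixture's board. Then push the plate round by its free corner, keeping its notched corner on the peg, until its long edge lies flush along the fence, and pull the cam lever over and fully down so that it clamps the plate. Leave the other things where they are.

Things in the scene. Friction and masses are not known exactly. Their poses are not given: they have to be found in the camera images.
- fixture: drilling fixture, does not move: plywood board 165 x 198 x 15 mm on the pale model sheet (sheet top z = 0.007), front overhanging the wooden bench (z = 0); board top z = 0.022. Origin under the peg's axis, at the board's underside; y runs along the fence from peg to open end, x across the fence away from the robot. Board: x -105 to +60, y -58 to +140 mm
- peg (a point): foot of the steel locating peg, at the board's top; peg 10 mm in diameter, 15 mm high; axes as the fixture's
- fence_face (a point): mid-length of the fence's working face (it looks towards the robot, fixture -x), at the board's top; axes as the fixture's. The fence is a dark steel bar 12 mm high and wide; its face is at fixture x = +8.2 mm, from y = -15 to +130 mm
- plate: loose aluminium plate 80 x 125 x 8 mm with five holes, about 0.24 kg, flat on the board, held by friction alone. Own frame: spans x -71 to +9, y -9 to +116 mm; origin on the underside, on the peg's axis while the notch is on the peg. Starts turned 0.55 to 0.75 rad counter-clockwise (from above) from the fixture's axes; seated it is parallel to them, edge x = +9 on the fence
- plate_notch (a point): inner corner of the plate's notch (plate x -5.3, y +5.3 mm, half thickness). The notch is a square step 14 x 14 mm cut out of one corner; its faces at plate x = -5.3 and y = +5.3 mm bear on the peg from two sides only, so the push should also press the plate a little towards the peg (fixture -y). 20 mm off the peg is too far
- edge_near_peg (a point): on the plate's fence edge, at half thickness, near the notch (plate x +9, y +12 mm)
- edge_far (a point): on the plate's fence edge, at half thickness, near its far end (plate x +9, y +113 mm)
- swing_corner (a point): the plate's free corner, diagonally opposite the notch (plate x -71, y +116 mm, half thickness): the one to push
- offcut: loose dark hardwood offcut 42 x 14 x 12 mm lying on the board in the wedge between plate and fence, at the open end, roughly across the fence. Origin at its centre; x along its 42 mm length, y across its 14 mm width, z up. Grasp it across its 14 mm width
- cam_lever (a joint): angle of the cam clamp's lever about its level pivot: 0 = fully down towards the robot, cam pressing on the plate; starts 1.7 to 2.05 rad open, leaning back over the fence. It stays where it is left and moves with about 3 N at the knob; the cam meets the plate at about 0.5 rad, a little stiffer from there. Stop at -0.02
- cam_pivot (a point): middle of the cam's pivot, 22 mm above the board's top, over the plate's fence edge (fixture x -3, y +38 mm); its axis is the fixture's y. Two 4 mm steel cheeks, 10.5 mm to either side of it, carry it from behind the fence, 14 to 30 mm above the board
- lever_knob (a point): centre of the lever's black ball knob, 20 mm in diameter, 75 mm from the pivot. At joint angle j it lies j + 0.21 rad up from the direction pivot to robot (fixture -x). Best pushed from behind with closed fingers and then pressed down from above; a tight pinch hinders the ball from turning
- glue_pen: bystander: yellow glue pen 17 x 88 x 17 mm lying on the board behind the fence; origin under its middle
- marker_red: bystander: marker pen 18 x 139 x 18 mm on the wooden bench at the front left; origin under its middle
- pencil_a: bystander: pencil 7 x 182 x 7 mm along the bench's front edge; origin under its middle

How it is judged:
On the way, in this order (a step that is already met when the one before it is completed fails the run):
1. the offcut is off the fixture's board, lying on the bench or the sheet (height (world z) of offcut between 0 and 0.021 m), for 0.2 s.
2. the plate's long edge is flush along the fence and its notch is on the peg (x of edge_near_peg in the frame of fence_face between -0.003 and 0.003 m and x of edge_far in the frame of fence_face between -0.003 and 0.003 m and y of plate in the frame of peg between -0.003 and 0.003 m and angle between plate's own z axis and vertical below 0.04 rad), for 0.2 s.
3. the cam lever is fully down (value of joint cam_lever below 0.15 rad), for 0.2 s.
At the end, for the whole second after the job is handed in: The offcut lies on the bench or sheet, off the board; the plate lies flat with its long edge along the fence (both ends within 3 mm) and its notch face within 3 mm of the peg; the cam lever is down (within 0.15 rad of its stop); all is at rest (all of step 1 and all of step 2 and value of joint cam_lever below 0.15 rad and linear speed of each of plate, offcut below 0.01 m/s); the robot touches nothing.
It fails at once if the plate's notched corner leaves the peg by more than 20 mm (horizontal distance between plate and peg above 0.02 m).
It fails at once if another thing is moved by more than 30 mm (distance of any of glue_pen, marker_red, pencil_a from where it was at the start of the episode above 0.03 m).
It also fails if it takes over 64 s, if anything falls off the work surface, if the arm or the gripper's body presses on something with over 40 N, if the wrist force passes 120 N, or if a joint passes its speed limit or range.

## Working session

There is one attempt and no reset: what is moved stays moved. The work goes in short steps, Python scripts to look and compute and a shell command to move; the robot and the scene stay as the last step left them, time stands still between calls to the robot, and variables do not carry over. Pictures are saved under pics/ and viewed, at most 10 in all, crops included, and the job is handed in when it is done.

```bash
mkdir -p pics; ls; python3 - <<'E'
from workcell import ctrl
import cv2,numpy as np
for n in("scene","top"):
    c=ctrl.camera(n); cv2.imwrite(f"pics/{n}0.png",cv2.resize(c["frame"],(800,600),interpolation=cv2.INTER_CUBIC)); print(n,c["camera_matrix"],c["D"],np.round(c["extrinsics"],3))
o=ctrl.get_obs();print(o)
E
```

```text
pics
scene [[396.5941903    0.         272.82519397]
 [  0.         396.5941903  210.32253433]
 [  0.           0.           1.        ]] [-0.08746088  0.          0.          0.          0.        ] [[ 0.764 -0.416  0.492  0.074]
 [-0.645 -0.511  0.568 -0.127]
 [ 0.015 -0.752 -0.659  0.628]
 [ 0.     0.     0.     1.   ]]
top [[505.88561227   0.         290.68537581]
 [  0.         505.88561227 213.31521244]
 [  0.           0.           1.        ]] [-0.03999444  0.          0.          0.          0.        ] [[ 0.02  -0.992  0.125  0.382]
 [-0.999 -0.025 -0.042  0.364]
 [ 0.045 -0.124 -0.991  0.918]
 [ 0.     0.     0.     1.   ]]
{'clock': 0.1, 'q': array([ 1.07490114e+00,  3.59435685e-01,  1.51129869e+00, -1.02202329e-05,
        1.27251178e+00, -1.15094691e-01]), 'joint_velocities': array([-0.0014107 , -0.00093515, -0.00066808, -0.00102449, -0.00163811,
       -0.00071817]), 'joint_efforts': array([-5.23073322e-04, -5.28648913e+01, -2.79356343e+01, -2.42751867e-04,
        5.05556804e-03, -1.46024739e-06]), 'eef_pos': array([0.22285315, 0.55673879, 0.4039455 ]), 'tool_rot': array([-3.13994897e+00, -1.80190436e-04,  2.76079502e+00]), 'force': array([ 0.09384073, -0.29744936,  0.34959555]), 'wrist_torque': array([-0.04812379, -0.00510261,  0.0101885 ]), 'grasp_force': 0.0, 'grip_width': 0.08566445269935878}
```

View pics/top0.png

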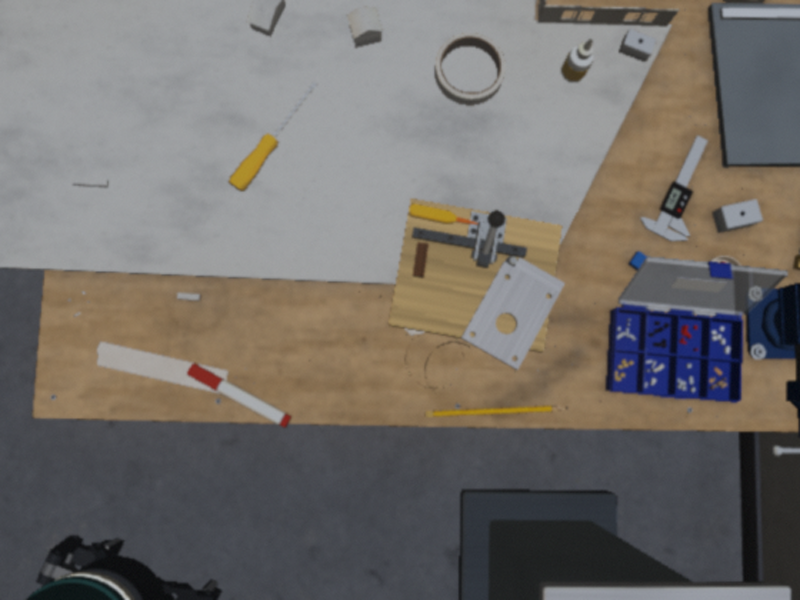

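View pics/scene0.png

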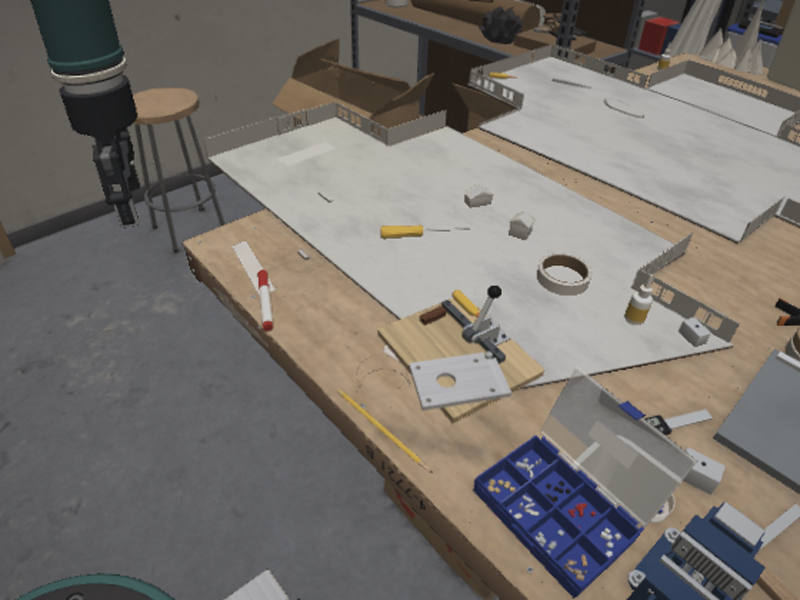

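The top view shows the board at about (390–565, 198–350), with the offcut at (420,260), the fence from (412,233) to (525,252), the plate at (515,312) and the knob at (496,219), all in the 800x600 picture. Next is an enlarged crop to measure from.

```bash
cat > h.py <<'E'
import numpy as np,cv2
from workcell import ctrl
def ray(c,uv,z):
    uv=np.array(uv,float).reshape(-1,1,2)
    n=cv2.undistortPoints(uv,c["camera_matrix"],np.array(c["D"],float))[:,0]
    E=np.array(c["extrinsics"]); d=np.c_[n,np.ones(len(n))]@E[:3,:3].T; o=E[:3,3]
    return o+d*((np.broadcast_to(z,len(n))-o[2])/d[:,2])[:,None]
def proj(c,P):
    E=np.linalg.inv(c["extrinsics"]); r,_=cv2.Rodrigues(E[:3,:3])
    return cv2.projectPoints(np.array(P,float).reshape(-1,1,3),r,E[:3,3],c["camera_matrix"],np.array(c["D"],float))[0][:,0]
def crop(c,name,u0,v0,w,h,k):
    cv2.imwrite(name,cv2.resize(c["frame"][v0:v0+h,u0:u0+w],None,fx=k,fy=k,interpolation=cv2.INTER_CUBIC))
E
python3 - <<'E'
from h import *
c=ctrl.camera("top"); crop(c,"pics/t1.png",265,135,140,130,4.5)
c=ctrl.camera("scene"); crop(c,"pics/s1.png",255,190,135,110,5)
E
```

```text
(no output)
```

View pics/t1.png

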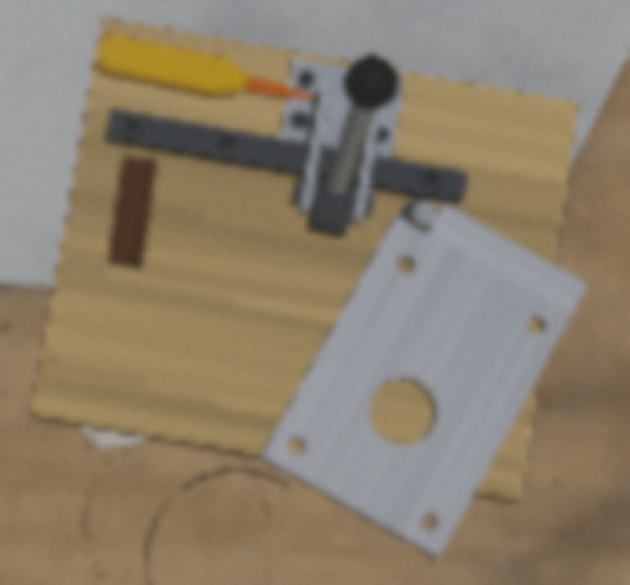

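The crop shows the board corners at (105,18), (577,103), (520,500) and (33,415). The plate corners are at (265,457), (438,556) for the swing corner, and (585,288). The offcut runs (127,157)–(143,267) and the knob is at (371,82).

```bash
cat > m.py <<'E'
from h import *
def fit(A,B):
    a=A-A.mean(0);b=B-B.mean(0)
    t=np.arctan2((a[:,0]*b[:,1]-a[:,1]*b[:,0]).sum(),(a*b).sum()); R=np.array([[np.cos(t),-np.sin(t)],[np.sin(t),np.cos(t)]])
    T=B.mean(0)-R@A.mean(0); return t,R,T,np.abs(A@R.T+T-B).max()
if __name__=="__main__":
    c=ctrl.camera("top"); g=lambda p,z:ray(c,np.array(p)/4.5+[265,135],z)[:,:2]
    t,R,T,e=fit(np.array([[60,140],[60,-58],[-105,-58],[-105,140]])/1e3,g([[105,18],[577,103],[520,500],[33,415]],.022))
    print("fix",t,T,e)
    F=lambda p:(np.array(p)-T)@R
    t2,R2,T2,e2=fit(np.array([[9,116],[-71,116],[-71,-9]])/1e3,g([[265,457],[438,556],[585,288]],.030))
    print("plate",t2,T2,e2,"rel",t2-t,F(T2))
    o=g([[127,157],[157,160],[143,267],[110,263]],.034); print("off",o.mean(0),F(o.mean(0)),F(o),"len",np.linalg.norm(o[0]-o[3]),"dir",(o[:2].mean(0)-o[2:].mean(0)))
    # fence face far/near ends (top front edge z=.034)
    print("fence",F(g([[107,138],[463,202]],.034)))
    for j in np.arange(1.6,2.15,.1):
        a=j+.21; p=np.array([-.003-.075*np.cos(a),.038]); z=.044+.075*np.sin(a)
        print(j,(proj(c,[*(R@p+T),z])[0]-[265,135])*4.5, R@p+T,z)
    print("corner",R2@[-.071,.116]+T2)
E
python3 m.py
```

```text
fix -0.14979097986664022 [0.55141089 0.20427477] 0.0014719197868161282
plate 1.07296501453363 [0.55133795 0.2043151 ] 0.0013892983441993745 rel 1.2227559944002702 [-7.81383099e-05  2.89917217e-05]
off [0.54933902 0.31962926] [-0.01926319  0.11375359] [[ 0.00187326  0.12028214]
 [ 0.00280378  0.10836691]
 [-0.04050446  0.10664755]
 [-0.04122533  0.11971776]] len 0.04310227754166998 dir [ 0.04289004 -0.00531822]
fence [[ 0.00802319  0.12938373]
 [ 0.00784845 -0.01456926]]
1.6 [368.40118231 114.70628642] [0.57168598 0.23964516] 0.11686452168667365
1.7000000000000002 [370.52171039  96.99649566] [0.57879105 0.23857285] 0.11472649484675078
1.8000000000000003 [372.21668506  80.5466598 ] [0.58564958 0.23753775] 0.11188179224939006
1.9000000000000004 [373.4713726   65.54088567] [0.59219303 0.23655021] 0.10835883722261064
2.0000000000000004 [374.27780612  52.13735938] [0.59835601 0.23562008] 0.10419282996850601
2.1000000000000005 [374.6345856   40.46669663] [0.60407696 0.23475667] 0.09942539585446028
corner [0.415514   0.19732552]
```

View pics/s1.png

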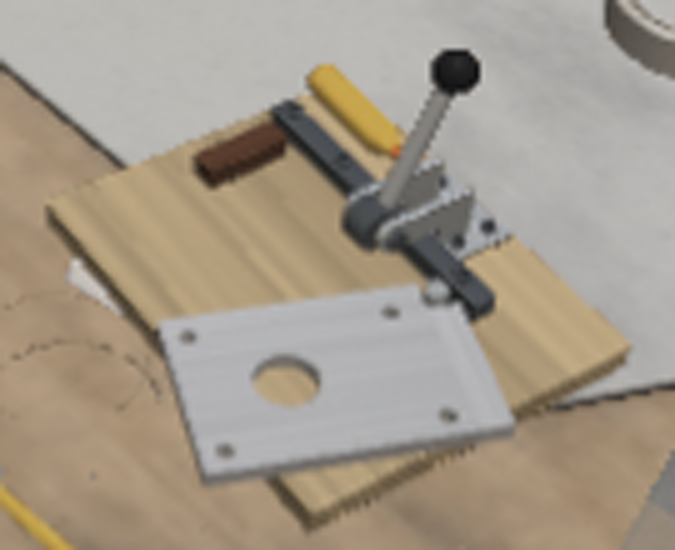

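Everything agrees with the given sizes to within 1.5 mm. The plate does measure about 1.22 rad open, more than stated, with its notch on the peg, and the lever is at about 1.8 rad. I'll go above the offcut.

```bash
python3 -m handwheel '[{"translation":[0,0,0],"spin":-0.83},{"translation":[0,0,0],"spin":-0.82},{"translation":[0,0,0],"spin":-0.82},{"translation":[-0.98,-0.54,0.45],"spin":0},{"translation":[-0.98,-0.54,0.45],"spin":0},{"translation":[-0.98,-0.54,0.45],"spin":0},{"translation":[-0.98,-0.54,0.45],"spin":0},{"translation":[-0.98,-0.54,0.45],"spin":0},{"translation":[-0.98,-0.54,0.45],"spin":0},{"translation":[-0.98,-0.54,0.45],"spin":0},{"translation":[-0.98,-0.54,0.45],"spin":0},{"translation":[-0.98,-0.54,0.45],"spin":0},{"translation":[-0.98,-0.54,0.45],"spin":0},{"translation":[-0.98,-0.54,0.45],"spin":0},{"translation":[-0.98,-0.54,0.45],"spin":0},{"translation":[0,0,0],"spin":0},{"translation":[0,0,0],"spin":0}]' 0.4 40
cat > to.py <<'E'
# python3 to.py X Y Z yaw_deg(axis of tool y dir optional): prints shift in tool units
import sys
from h import *
from scipy.spatial.transform import Rotation as Ro
o=ctrl.get_obs(); R=Ro.from_euler('xyz',o['tool_rot']).as_matrix()
d=np.array([float(v) for v in sys.argv[1:4]])-o['eef_pos']
print(np.round(R.T@d/.03,2),"ydir deg",np.degrees(np.arctan2(R[1,1],R[0,1])),o['clock'],np.round(o['eef_pos'],4),np.round(o['force'],1))
E
python3 to.py .5493 .3196 .1975
```

```text
clock: 2.38
eef_pos: [0.5491, 0.3211, 0.2426]
tool_rot: [-3.141, -0.001, 3.019]
force: [-0.8, -0.9, -0.2]
grip_width: 0.0515
grasp_force: 0.0
[-0.01 -0.05  1.5 ] ydir deg 82.97673945680496 2.375 [0.5491 0.3211 0.2426] [-0.8 -0.9 -0.2]
```

```bash
python3 -m handwheel '[{"translation":[0,-0.05,0.5],"spin":0},{"translation":[0,0,0.5],"spin":0},{"translation":[0,0,0.48],"spin":0},{"translation":[0,0,0],"spin":0},{"translation":[0,0,0],"spin":0}]'
python3 -m handwheel '[{"translation":[0,0,0],"spin":0},{"translation":[0,0,0],"spin":0},{"translation":[0,0,0],"spin":0},{"translation":[0,0,0],"spin":0},{"translation":[0,0,0],"spin":0},{"translation":[0,0,0],"spin":0}]' 1 40
python3 -m handwheel '[{"translation":[0,0,-0.5],"spin":0},{"translation":[0,0,-0.8],"spin":0},{"translation":[0,0,-0.2],"spin":0},{"translation":[0,0,0],"spin":0}]'; python3 to.py .575 .415 .183
```

```text
clock: 3.0
eef_pos: [0.5493, 0.3197, 0.1982]
tool_rot: [-3.141, -0.0, 3.02]
force: [0.4, -0.3, 0.5]
grip_width: 0.0512
grasp_force: 0.0
clock: 3.75
eef_pos: [0.5497, 0.3197, 0.199]
tool_rot: [3.141, 0.001, 3.019]
force: [0.1, 0.4, 5.5]
grip_width: 0.0127
grasp_force: 41.5
clock: 4.25
eef_pos: [0.5494, 0.3196, 0.2438]
tool_rot: [3.141, 0.001, 3.019]
force: [-0.1, -0.8, -0.8]
grip_width: 0.013
grasp_force: 40.8
[-0.46  3.26  2.03] ydir deg 83.00457651828287 4.25 [0.5494 0.3196 0.2438] [-0.1 -0.8 -0.8]
```

```bash
python3 -m handwheel '[{"translation":[-0.11,0.82,0],"spin":0},{"translation":[-0.11,0.82,0],"spin":0},{"translation":[-0.12,0.82,0],"spin":0},{"translation":[-0.12,0.8,0],"spin":0},{"translation":[0,0,0.6],"spin":0},{"translation":[0,0,0.6],"spin":0},{"translation":[0,0,0.5],"spin":0},{"translation":[0,0,0.26],"spin":0},{"translation":[0,0,0],"spin":0}]'
python3 -m handwheel '[{"translation":[0,0,0],"spin":0},{"translation":[0,0,0],"spin":0},{"translation":[0,0,0],"spin":0},{"translation":[0,0,-0.5],"spin":0},{"translation":[0,0,-0.9],"spin":0},{"translation":[0,0,-0.9],"spin":0},{"translation":[0,0,0],"spin":0}]' 0.4
python3 - <<'E'
from h import *
c=ctrl.camera("top"); crop(c,"pics/t2.png",215,110,190,150,4)
E
```

```text
clock: 5.38
eef_pos: [0.5748, 0.4143, 0.1843]
tool_rot: [-3.141, -0.001, 3.019]
force: [0.4, -0.4, -0.5]
grip_width: 0.0124
grasp_force: 40.8
clock: 6.25
eef_pos: [0.5761, 0.4157, 0.2572]
tool_rot: [3.138, 0.005, 3.02]
force: [-0.3, 0.1, -1.0]
grip_width: 0.0511
grasp_force: 0.0
```

View pics/t2.png

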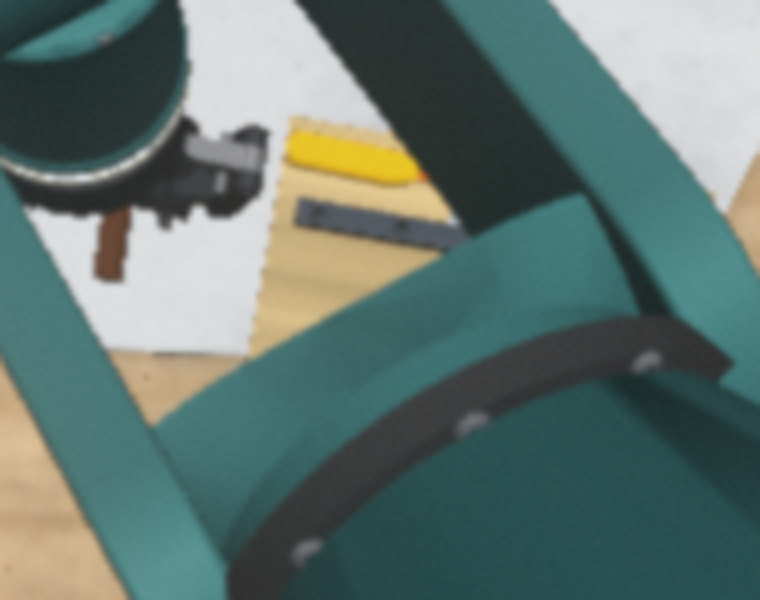

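The offcut lies flat on the sheet at about (112,245), clear of the board's left edge. Next I turn the tool so the side of the closed fingers lies along the plate's free edge.

```bash
python3 -m handwheel '[{"translation":[0,0,0],"spin":-0.95},{"translation":[0,0,0],"spin":-0.95},{"translation":[0,0,0],"spin":-0.95},{"translation":[0,0,0],"spin":-0.95},{"translation":[0,0,0],"spin":-0.95},{"translation":[0,0,0],"spin":-0.95},{"translation":[0,0,0],"spin":-0.95},{"translation":[0,0,0],"spin":-0.95},{"translation":[0,0,0],"spin":-0.95},{"translation":[0,0,0],"spin":-0.95},{"translation":[0,0,0],"spin":-0.95},{"translation":[0,0,0],"spin":-0.95},{"translation":[0,0,0],"spin":0}]' 1 30
python3 to.py .417 .167 .25; python3 -c "
from h import *
print(ctrl.get_obs()['q'])"
```

```text
clock: 7.92
eef_pos: [0.5744, 0.4147, 0.2523]
tool_rot: [3.141, -0.002, -2.071]
force: [0.1, 0.1, -0.2]
grip_width: 0.0003
grasp_force: 0.0
[9.76 0.65 0.1 ] ydir deg 151.3525937229013 7.925 [0.5744 0.4147 0.2523] [ 0.1  0.1 -0.2]
[ 5.27898105e-01  6.55386971e-01  1.39435214e+00 -5.72780608e-05
  1.09397248e+00 -2.11367761e+00]
```

```bash
python3 -m handwheel '[{"translation":[0.9,0.06,0],"spin":0},{"translation":[0.9,0.06,0],"spin":0},{"translation":[0.9,0.06,0],"spin":0},{"translation":[0.9,0.06,0],"spin":0},{"translation":[0.9,0.06,0],"spin":0},{"translation":[0.9,0.06,0],"spin":0},{"translation":[0.9,0.06,0],"spin":0},{"translation":[0.9,0.06,0],"spin":0},{"translation":[0.9,0.06,0],"spin":0},{"translation":[0.9,0.06,0],"spin":0},{"translation":[0.76,0.05,0.5],"spin":0},{"translation":[0,0,0.6],"spin":0},{"translation":[0,0,0.5],"spin":0},{"translation":[0,0,0],"spin":0},{"translation":[0,0,0],"spin":0}]'
python3 to.py .417 .167 .199
python3 - <<'E'
from h import *
c=ctrl.camera("scene"); crop(c,"pics/s2.png",245,170,150,130,4.5)
# push path in tool units: first row closes gap, then spin rows
T=np.array([.5514,.2043]); t=-.1498; R=lambda a:np.array([[np.cos(a),-np.sin(a)],[np.sin(a),np.cos(a)]])
N=24; th=np.linspace(1.223,0,N+1); y=np.linspace(.100,.080,N+1)
p=[T+R(t+a)@[-.0815,b] for a,b in zip(th,y)]
for i in (0,8,16,23):
    d=R(t+th[i]).T@(p[i+1]-p[i])/.03  # plate axes; tool x=-plate x, tool y = plate y
    print(i,"tool",np.round([-d[0],d[1]],3))
print("spin/row",np.degrees(1.223/N)/6,p[0],p[-1])
E
```

```text
clock: 9.8
eef_pos: [0.4177, 0.1673, 0.2057]
tool_rot: [-3.142, -0.0, -2.071]
force: [-0.1, 0.1, 0.2]
grip_width: 0.0001
grasp_force: 0.0
[0.02 0.02 0.22] ydir deg 151.3524859918057 9.8 [0.4177 0.1673 0.2057] [-0.1  0.1  0.2]
0 tool [-0.172  0.106]
8 tool [-0.161  0.107]
16 tool [-0.149  0.107]
23 tool [-0.139  0.107]
spin/row 0.48661623850347 [0.42462561 0.18041478] [0.48275195 0.29556717]
```

View pics/s2.png

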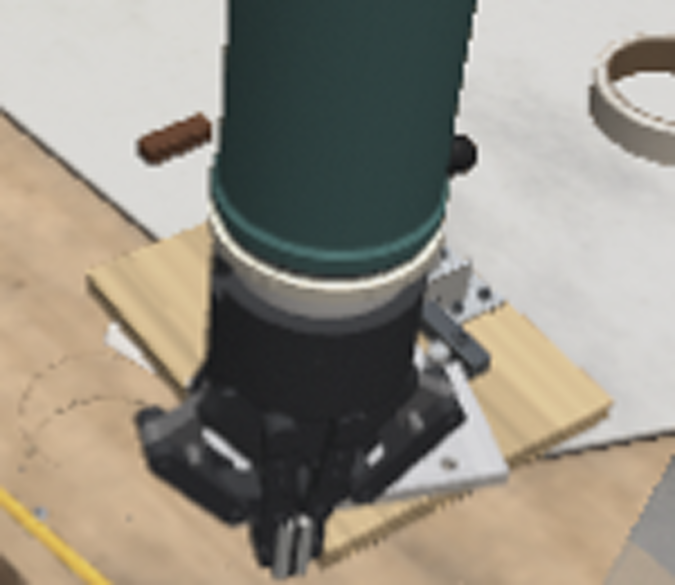

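The closed fingers stand at (290,545), just outside the plate's free long edge, with the notch still on the peg. I begin the push in stages.

```bash
python3 -m handwheel '[{"translation":[0,0.02,0.22],"spin":0},{"translation":[-0.25,0,0],"spin":0},{"translation":[-0.27,0,0],"spin":0},{"translation":[-0.17,0.106,0],"spin":0.487},{"translation":[-0.17,0.106,0],"spin":0.487},{"translation":[-0.17,0.106,0],"spin":0.487},{"translation":[-0.17,0.106,0],"spin":0.487},{"translation":[-0.165,0.106,0],"spin":0.487},{"translation":[-0.165,0.106,0],"spin":0.487},{"translation":[-0.165,0.106,0],"spin":0.487},{"translation":[-0.163,0.107,0],"spin":0.487},{"translation":[0,0,0],"spin":0}]'
python3 - <<'E'
from h import *
o=ctrl.get_obs(); print(o['wrist_torque'])
c=ctrl.camera("top"); crop(c,"pics/t3.png",265,135,140,130,4.5)
T=np.array([.5514,.2043]); t=-.1498; R=lambda a:np.array([[np.cos(a),-np.sin(a)],[np.sin(a),np.cos(a)]])
print("want",T+R(t+1.223*2/3)@[-.0815,.0933])
E
```

```text
clock: 11.35
eef_pos: [0.4299, 0.2288, 0.1989]
tool_rot: [3.142, -0.0, -2.477]
force: [1.0, -0.6, 0.3]
grip_width: -0.0004
grasp_force: 0.2
[0.01800433 0.03370441 0.0166045 ]
want [0.42968235 0.2273641 ]
```

View pics/t3.png

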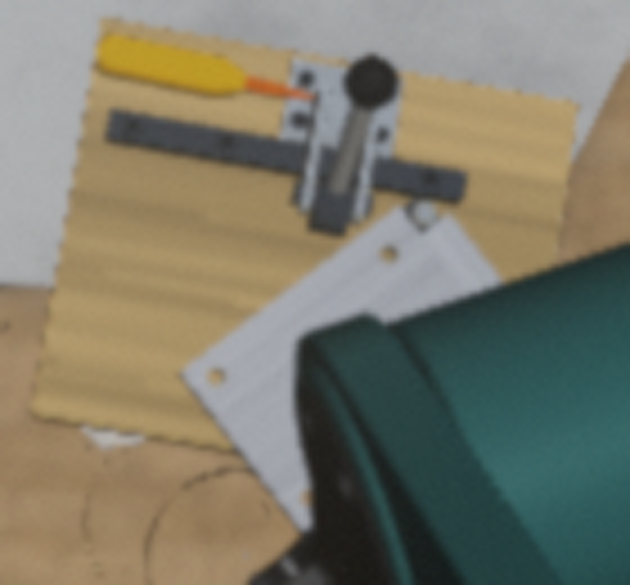

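The plate is turning with the finger: its far corner is now at (183,375) and the notch is still on the peg at (422,213). I continue.

```bash
python3 -m handwheel '[{"translation":[-0.161,0.105,0],"spin":0.487},{"translation":[-0.161,0.105,0],"spin":0.487},{"translation":[-0.159,0.105,0],"spin":0.487},{"translation":[-0.157,0.105,0],"spin":0.487},{"translation":[-0.156,0.105,0],"spin":0.487},{"translation":[-0.154,0.105,0],"spin":0.487},{"translation":[-0.153,0.105,0],"spin":0.487},{"translation":[-0.151,0.105,0],"spin":0.487},{"translation":[-0.149,0.105,0],"spin":0.487},{"translation":[-0.148,0.105,0],"spin":0.487},{"translation":[-0.146,0.105,0],"spin":0.487},{"translation":[-0.145,0.105,0],"spin":0.487},{"translation":[0,0,0],"spin":0}]'
python3 - <<'E'
from h import *
c=ctrl.camera("top"); crop(c,"pics/t4.png",265,135,140,130,4.5)
T=np.array([.5514,.2043]); t=-.1498; R=lambda a:np.array([[np.cos(a),-np.sin(a)],[np.sin(a),np.cos(a)]])
print("want",T+R(t+1.223/6)@[-.0815,.0833])
E
```

```text
clock: 13.02
eef_pos: [0.4663, 0.2835, 0.1989]
tool_rot: [3.141, 0.0, -3.089]
force: [-0.3, 1.1, -0.7]
grip_width: -0.0003
grasp_force: 0.2
want [0.46552016 0.28307685]
```

View pics/t4.png

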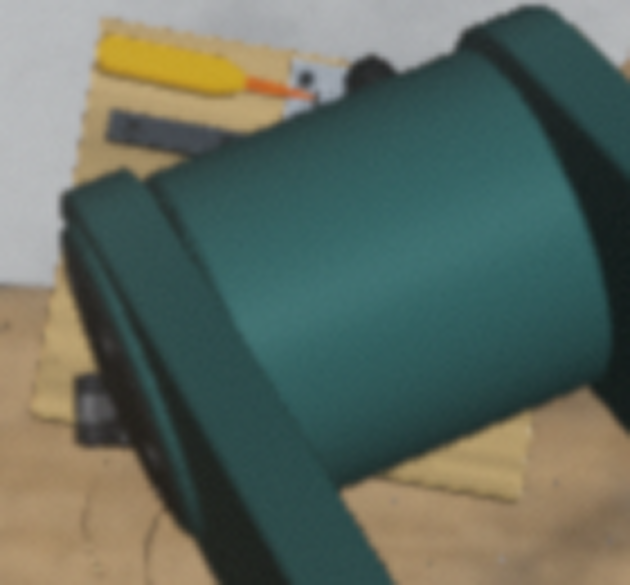

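The arm hides the plate in this view, but the finger is on its planned path. I finish the turn and feel for the fence.

```bash
python3 -m handwheel '[{"translation":[-0.143,0.105,0],"spin":0.487},{"translation":[-0.142,0.105,0],"spin":0.487},{"translation":[-0.14,0.105,0],"spin":0.487},{"translation":[-0.139,0.105,0],"spin":0.487},{"translation":[0,0,0],"spin":0},{"translation":[0,0,0],"spin":0}]'; 
cat > ff.py <<'E'
from h import *
o=ctrl.get_obs();T=np.array([.5514,.2043]); t=-.1498; R=np.array([[np.cos(t),-np.sin(t)],[np.sin(t),np.cos(t)]])
print("fixture mm",np.round((o['eef_pos'][:2]-T)@R*1e3,1),"force fix",np.round(o['force'][:2]@R,1),"yaw rel deg",np.degrees(o['tool_rot'][2]-t)%360)
E
python3 ff.py
```

```text
clock: 13.82
eef_pos: [0.4831, 0.2953, 0.1988]
tool_rot: [-3.141, -0.0, 2.991]
force: [-2.4, 2.6, 0.5]
grip_width: -0.0003
grasp_force: 1.3
fixture mm [-81.1  79.8] force fix [-2.7  2.2] yaw rel deg 179.93355296370606
```

```bash
python3 -m handwheel '[{"translation":[-0.05,0,0],"spin":0},{"translation":[-0.05,-0.05,0],"spin":0},{"translation":[0,-0.1,0],"spin":0},{"translation":[0,-0.1,0],"spin":0},{"translation":[0,0,0],"spin":0}]'; python3 ff.py
```

```text
clock: 14.45
eef_pos: [0.4829, 0.2876, 0.1983]
tool_rot: [-3.14, -0.005, 2.989]
force: [-8.6, 6.7, 0.2]
grip_width: -0.0002
grasp_force: 4.6
fixture mm [-80.2  72.1] force fix [-9.5  5.4] yaw rel deg 179.85594724146193
```

Fence contact is confirmed: the reaction was 9.5 N with under 1 mm of travel for 3 mm commanded. I back off, lift, and clear the view to verify.

```bash
python3 -m handwheel '[{"translation":[0.3,0,0],"spin":0},{"translation":[0.5,0,0],"spin":0},{"translation":[0.2,0.2,-0.9],"spin":0},{"translation":[0.5,0.6,-0.9],"spin":0},{"translation":[0.95,0.7,-0.9],"spin":0},{"translation":[0.95,0.7,-0.9],"spin":0},{"translation":[0.95,0.7,-0.8],"spin":0},{"translation":[0.95,0.7,0],"spin":0},{"translation":[0.95,0.7,0],"spin":0},{"translation":[0.95,0.7,0],"spin":0},{"translation":[0.95,0.7,0],"spin":0},{"translation":[0,0,0],"spin":0}]'
python3 - <<'E'
from h import *
c=ctrl.camera("top"); crop(c,"pics/t5.png",265,135,140,130,4.5)
E
python3 ff.py
```

```text
clock: 15.95
eef_pos: [0.2676, 0.4947, 0.3309]
tool_rot: [3.141, 0.0, 2.993]
force: [-0.0, -0.4, 0.1]
grip_width: 0.0002
grasp_force: 0.0
fixture mm [-323.   244.1] force fix [ 0.9 -0.6] yaw rel deg 179.99952863038075
```

View pics/t5.png

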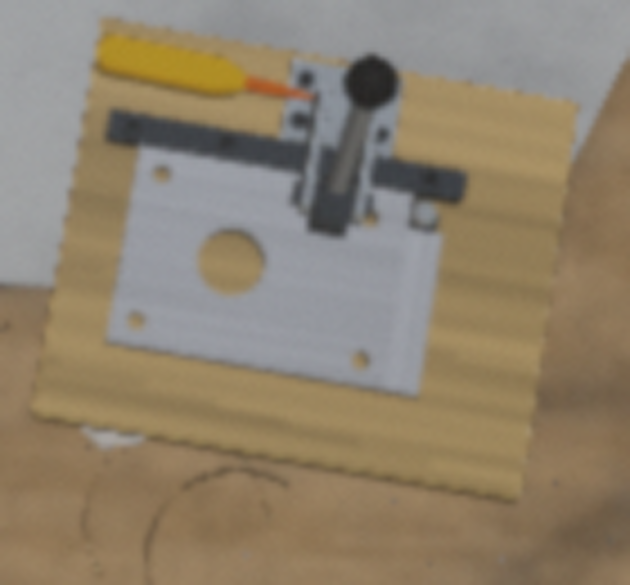

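The plate lies along the fence, with corners at (138,146), (106,342) and (420,395) and the notch at the peg (425,213). I check the numbers.

```bash
python3 - <<'E'
from m import *
c=ctrl.camera("top"); g=lambda p,z:ray(c,np.array(p)/4.5+[265,135],z)[:,:2]
t,R,T,e=fit(np.array([[60,140],[60,-58],[-105,-58],[-105,140]])/1e3,g([[105,18],[577,103],[520,500],[33,415]],.022))
P=g([[138,146],[106,342],[420,395]],.030)
t2,R2,T2,e2=fit(np.array([[9,116],[-71,116],[-71,-9]])/1e3,P)
print(t2-t,(T2-T)@R*1e3,e2,((P-T)@R*1e3).round(1))
E
python3 to.py .6214 .2322 .35
```

```text
0.009980665685955986 [0.10931248 0.30559048] 0.0005331776673526689 [[  7.9 116.7]
 [-71.9 115.9]
 [-71.  -10. ]]
[-12.92  -6.84  -0.63] ydir deg 81.35629722787081 16.05 [0.2691 0.4934 0.3308] [ 0.5 -0.5  0.2]
```

Flush to within 1 mm, with y off by about 0.3 mm. Now I go behind the knob.

```bash
python3 -m handwheel '[{"translation":[-0.3,-0.15,-0.2],"spin":0},{"translation":[-0.97,-0.51,-0.2],"spin":0},{"translation":[-0.97,-0.51,-0.2],"spin":0},{"translation":[-0.97,-0.51,0],"spin":0},{"translation":[-0.97,-0.51,0],"spin":0},{"translation":[-0.97,-0.51,0],"spin":0},{"translation":[-0.97,-0.51,0],"spin":0},{"translation":[-0.97,-0.51,0],"spin":0},{"translation":[-0.97,-0.51,0],"spin":0},{"translation":[-0.97,-0.51,0],"spin":0},{"translation":[-0.97,-0.51,0],"spin":0},{"translation":[-0.97,-0.51,0],"spin":0},{"translation":[-0.97,-0.52,0],"spin":0},{"translation":[-0.97,-0.52,0],"spin":0},{"translation":[0,0,0],"spin":0},{"translation":[0,0,0],"spin":0}]'
python3 ff.py; python3 to.py .6214 .2322 .273
```

```text
clock: 18.05
eef_pos: [0.6212, 0.2322, 0.3489]
tool_rot: [-3.141, -0.001, 2.988]
force: [0.7, -0.5, -0.6]
grip_width: -0.0001
grasp_force: 0.0
fixture mm [64.9 38. ] force fix [ 0.8 -0.3] yaw rel deg 179.76081058599922
[-0.01  0.    2.53] ydir deg 81.17791431444083 18.05 [0.6212 0.2322 0.3489] [ 0.7 -0.5 -0.6]
```

```bash
python3 -m handwheel '[{"translation":[0,0,0.8],"spin":0},{"translation":[0,0,0.9],"spin":0},{"translation":[0,0,0.83],"spin":0},{"translation":[0,0,0],"spin":0},{"translation":[0.25,0,0],"spin":0},{"translation":[0.25,0,0],"spin":0},{"translation":[0.25,0,0],"spin":0},{"translation":[0.25,0,0],"spin":0},{"translation":[0,0,0],"spin":0}]'; python3 ff.py
python3 -m handwheel '[{"translation":[0.25,0,0],"spin":0},{"translation":[0.25,0,0],"spin":0},{"translation":[0.25,0,0],"spin":0},{"translation":[0.25,0,0],"spin":0},{"translation":[0.25,0,0],"spin":0},{"translation":[0.25,0,0],"spin":0},{"translation":[0.25,0,0],"spin":0},{"translation":[0.15,0,0],"spin":0},{"translation":[0,0,0],"spin":0}]'; python3 ff.py
```

```text
clock: 19.18
eef_pos: [0.5923, 0.2382, 0.2747]
tool_rot: [3.14, 0.004, 2.99]
force: [4.0, -0.3, 2.6]
grip_width: 0.0001
grasp_force: 1.7
fixture mm [35.4 39.6] force fix [4.  0.3] yaw rel deg 179.87161967493444
clock: 20.3
eef_pos: [0.5348, 0.2465, 0.2729]
tool_rot: [-3.141, -0.001, 2.989]
force: [1.8, -0.6, -1.1]
grip_width: 0.0
grasp_force: 1.1
fixture mm [-22.7  39.3] force fix [ 1.8 -0.3] yaw rel deg 179.86279571509644
```

```bash
python3 -m handwheel '[{"translation":[-0.25,0,0],"spin":0},{"translation":[0,0,-0.5],"spin":0},{"translation":[0,0,-0.5],"spin":0},{"translation":[0.5,-0.03,0],"spin":0},{"translation":[0.65,0,0],"spin":0},{"translation":[0,0,0.25],"spin":0},{"translation":[0,0,0.2],"spin":0},{"translation":[0,0,0],"spin":0}]'; python3 ff.py
python3 -m handwheel '[{"translation":[0.2,0,0.15],"spin":0},{"translation":[0.19,0,0.15],"spin":0},{"translation":[0.16,0,0.2],"spin":0},{"translation":[0.16,0,0.2],"spin":0},{"translation":[0.12,0,0.22],"spin":0},{"translation":[0,0,0],"spin":0}]'; python3 ff.py
```

```text
clock: 21.3
eef_pos: [0.508, 0.2499, 0.2889]
tool_rot: [-3.141, -0.002, 2.989]
force: [-1.7, 0.6, 3.6]
grip_width: -0.0002
grasp_force: 2.0
fixture mm [-49.8  38.6] force fix [-1.8  0.4] yaw rel deg 179.85312614964798
clock: 22.05
eef_pos: [0.4817, 0.2537, 0.2609]
tool_rot: [-3.14, -0.006, 2.989]
force: [-6.8, 0.9, 7.2]
grip_width: -0.0
grasp_force: 4.0
fixture mm [-76.3  38.4] force fix [-6.9 -0.1] yaw rel deg 179.83570336173435
```

The knob seems to be bearing on the inner edge of the fingertips, so I re-centre over it and press down.

```bash
python3 -m handwheel '[{"translation":[0,0,-0.4],"spin":0},{"translation":[-0.3,0,-0.1],"spin":0},{"translation":[0,0,0.25],"spin":0},{"translation":[0,0,0.25],"spin":0},{"translation":[0,0,0.1],"spin":0},{"translation":[0,0,0],"spin":0}]'; python3 ff.py
python3 -m handwheel '[{"translation":[0.1,0,0.15],"spin":0},{"translation":[0.1,0,0.15],"spin":0},{"translation":[0.06,0,0.15],"spin":0},{"translation":[0,0,0],"spin":0}]'; python3 ff.py
```

```text
clock: 22.8
eef_pos: [0.492, 0.2521, 0.2581]
tool_rot: [-3.141, -0.002, 2.989]
force: [-1.2, -0.5, 1.4]
grip_width: -0.0001
grasp_force: 0.7
fixture mm [-65.9  38.4] force fix [-1.1 -0.6] yaw rel deg 179.84903604742325
clock: 23.3
eef_pos: [0.4852, 0.2532, 0.245]
tool_rot: [-3.141, 0.0, 2.989]
force: [1.4, 0.6, 0.6]
grip_width: -0.0001
grasp_force: 0.3
fixture mm [-72.8  38.5] force fix [1.3 0.8] yaw rel deg 179.86612526293203
```

```bash
python3 -m handwheel '[{"translation":[0.05,0,0.1],"spin":0},{"translation":[0,0,0.1],"spin":0},{"translation":[0,0,0],"spin":0}]'; python3 ff.py
python3 -m handwheel '[{"translation":[0,0,0.1],"spin":0},{"translation":[0,0,0],"spin":0}]'
```

```text
clock: 23.68
eef_pos: [0.4839, 0.2536, 0.2409]
tool_rot: [3.141, 0.001, 2.99]
force: [-2.9, -3.5, 18.7]
grip_width: -0.0
grasp_force: 9.4
fixture mm [-74.   38.6] force fix [-2.3 -3.8] yaw rel deg 179.87023814560817
clock: 23.92
eef_pos: [0.4839, 0.2536, 0.2401]
tool_rot: [3.141, 0.002, 2.99]
force: [-7.7, -5.7, 41.4]
grip_width: 0.0003
grasp_force: 21.1
```

The hard stop came at a tip height of about 0.0675 m, which matches the knob's lowest position. I retreat and verify.

```bash
python3 -m handwheel '[{"translation":[0,0,-0.4],"spin":0},{"translation":[0,0,-0.8],"spin":0},{"translation":[0,0,-0.9],"spin":0},{"translation":[0.5,0.5,-0.8],"spin":0},{"translation":[0.95,0.8,0],"spin":0},{"translation":[0.95,0.8,0],"spin":0},{"translation":[0.95,0.8,0],"spin":0},{"translation":[0.95,0.8,0],"spin":0},{"translation":[0.9,0.8,0],"spin":0},{"translation":[0.6,0.8,0],"spin":0},{"translation":[0.2,0.8,0],"spin":0},{"translation":[0,0.8,0],"spin":0},{"translation":[0,0,0],"spin":0},{"translation":[0,0,0],"spin":0}]'
python3 - <<'E'
from m import *
c=ctrl.camera("top"); crop(c,"pics/t6.png",215,135,190,130,4)
T=np.array([.5514,.2043]); t=-.1498; R=np.array([[np.cos(t),-np.sin(t)],[np.sin(t),np.cos(t)]])
q=lambda p,z:((proj(c,[*(R@np.array(p)+T),z])[0]-[215,135])*4).round()
for j in(0,.15,.4): a=j+.21; print(j,q([-.003-.075*np.cos(a),.038],.044+.075*np.sin(a)))
for p in([9,116],[-71,116],[-71,-9]): print(q([p[0]/1e3-.0008,p[1]/1e3],.03))
E
```

```text
clock: 25.68
eef_pos: [0.3367, 0.4847, 0.3227]
tool_rot: [-3.14, -0.001, 2.989]
force: [-0.2, -0.1, 0.5]
grip_width: 0.0002
grasp_force: 0.0
0 [474. 337.]
0.15 [478. 327.]
0.4 [487. 302.]
[324. 129.]
[294. 304.]
[571. 353.]
```

View pics/t6.png

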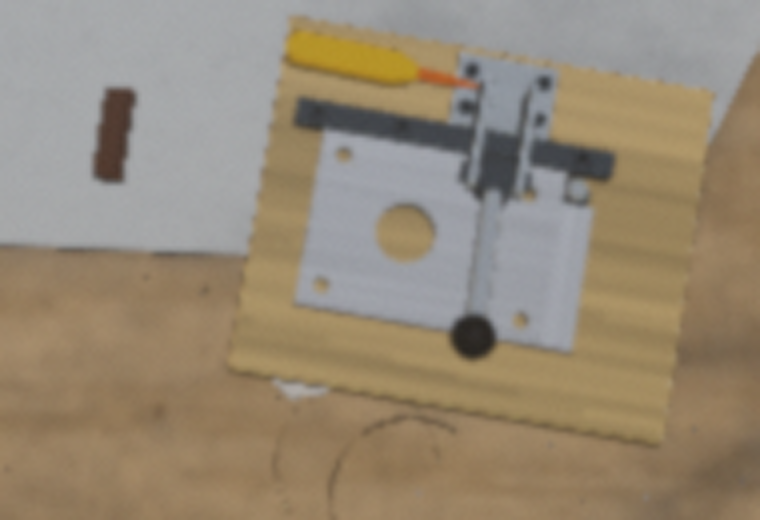

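The knob is at (473,337), which is lever angle 0. The plate corners are where they belong to within about 1 mm, the offcut lies on the sheet at (114,135), and the glue pen is undisturbed. I hand the job in.

```bash
python3 -c "
from workcell import ctrl
print(ctrl.finish_job())"
```

```text
the job is handed in; nothing more can be done
None
```

The job is handed in: the offcut lies on the sheet off the board, the plate is flush on the fence with its notch on the peg (within about 1 mm by camera), and the cam lever is fully down; no verdict came back.

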